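# Put the finishing kit back on its shadow pads

### The arm

A 6-joint arm with a two-finger parallel gripper is mounted at the origin on a cart in front of the work surface, level with it; the furniture and walls round the work are solid. World frame = base frame: x ahead of the robot, y to its left, z up, the work surface at z = 0. Lengths are in mm, angles in degrees, forces in N, time in s.
With the tool pointing down it reaches from about 275 to 850 mm from the base axis. Payload 19 kg.
Tool frame: the origin (TCP) lies midway between the tips of the shut fingers; the grasp point (between the pads) lies 19 mm behind it; z points along the fingers, y is the line along which they close (so a half turn about z gives the same grasp; the last joint's range is limited). The gripper opens to 85 mm and grips with 20 to 120 N. Pads are 22 mm wide; open, the fingers measure 114 mm over their backs; the gripper's body (76 mm by 85 mm) begins 54 mm behind the grasp point. The pads swing forward as they close: fully open they stand 13 mm farther back than shut.
Start: joints at [66.635, 8.623, 82.357, -0, 89.026, -7.678], TCP at [155.48, 553.549, 231.267] pointing down, gripper open.
Joint ranges: [-160.23, 160.23], [-39.13, 120.54], [6.94, 153.29], [-79.49, 259.48], [9.18, 160.14], [-161.06, 161.06]. Speed limits (degrees/s): [108.29, 108.29, 127.2, 172.46, 172.46, 172.46].

### API

Orientations are given as [roll, pitch, yaw] about the fixed x, y, z axes, in that order (R = Rz(yaw) Ry(pitch) Rx(roll)).
In Python, from workcell import read_state, read_camera, camera_info, close_job gives the robot as it stands.
- The arm moves only by the shell command python3 -m crank 'ROWS' [FORCE]. ROWS is JSON, one flat list of numbers, 7 for each row, row after row: the shift along the tool's x, y, z in m, then the turn, a rotation vector about the tool's x, y, z in degrees, then the closure, from 0 (fully open) to 1 (shut). A call has exactly 8 rows; each row is the pose to reach, as a shift and turn from the pose commanded when the call began, along the tool's axes at that moment; what a row does not reach only later rows make up. A row lasts 1/12 s, in which the tool goes at most 41.7 mm and 7.16 degrees, less where a joint would pass 70% of its speed; a pose out of reach is approached as far as the arm can. A call with a gripper value outside its range is refused whole. The fingers move at their own pace and stop on an object; FORCE is the grip in N (left out, the last holds). Time passes only in rows, so rows that repeat a pose let the fingers close, or fill a call up. It gives the time, the measured TCP pose, the force, the opening and the grip force at its end, in the units of the state.
- read_state(): the state, without advancing time (a new reading comes with each control period).
- read_camera(name): name is "side" or "top"; returns the picture (420x560x3 uint8, red, green, blue); there is no depth.
- camera_info(name): a dict with "fx", "fy", "cx", "cy" (pixels), "dist_coeffs" ([k1, k2, p1, p2, k3] as OpenCV has them; the pictures are not rectified), "R" (3x3) and "t" (3): a world point X has camera coordinates R X + t. Camera axes: x right, y down, z forward; pixel columns grow to the right and rows downward; lengths in mm; the calibration is good to about 2 mm. A picture is of the moment at which its call begins. camera_info takes no time and is no camera call.
- close_job(): hands the job in; it is judged then, once.
The state is a dict: "t": time; "joint_pos": joint angles; "dq": joint speeds; "joint_torque": joint torques, N m; "tcp_pos": TCP position; "orientation": TCP orientation; "wrist_force": force on the tool from outside, world axes, zero at the start; "torque": the same for the moment, N m; "finger_gap": opening from 0.0 (shut) to 1.0 (fully open); "gripper_force": force on a finger pad.
Only numpy, scipy, OpenCV 4.12 (cv2) and the standard library are available. Lean on these libraries where they do the work, as an engineer would, in place of code of your own. Each camera call takes 0.05 s, during which the arm holds its last target. There are 200 camera calls.

### The job

The kit for finishing plaster casts has been left lying about on the table: the white jar with the blue lid, the slim brown bottle, the brown-and-black abrasive block and the black battery pack. Put each one back on the plywood pad whose dark inlaid outline has the shape and size of its footprint: upright, centred on the outline, with the block and the battery pack turned in line with theirs (either way round). Leave all four standing still and let go of.

Things in the scene. Friction and masses are not known exactly. Their poses are not given: they have to be found in the camera images.
- pumice_jar_center (a point): White jar with a blue lid, round, 58 mm across and 70 mm high (lid 54 mm across from 56 mm up). The point is on its axis, 35 mm above its underside; z along the axis, upward.
- oil_bottle_center (a point): Slim brown bottle with a black cap, round, 38 mm across and 68 mm high (cap 35 mm across from 55 mm up). The point is on its axis, 34 mm above its underside; z along the axis, upward.
- abrasive_block_center (a point): Brown block with a black top layer, lying flat, 66 mm long (its y), 41 mm wide (its x), 26 mm high; hold it by the lower 22 mm, the top layer is soft. The point is in the middle of its length and width, 12 mm above its underside; z up.
- battery_pack_center (a point): Plain black flat oblong battery pack, 90 mm long (its x), 40 mm wide (its y), 16 mm high. The point is at its centre, 8 mm above its underside; z up.
- pad_a_top (a point): Plywood plate 104 x 66 x 6 mm, fixed to the table, long side along its x; flat top with a dark inlay, flush with the top, in the middle: a disc 60 mm across, the outline of the white jar. The point is the middle of the inlay on the top face, 6 mm above the table; z up.
- pad_b_top (a point): Plywood plate 104 x 66 x 6 mm, fixed to the table, long side along its x; flat top with a dark inlay, flush with the top, in the middle: a disc 40 mm across, the outline of the slim bottle. The point is the middle of the inlay on the top face, 6 mm above the table; z up.
- pad_c_top (a point): Plywood plate 104 x 66 x 6 mm, fixed to the table, long side along its x; flat top with a dark inlay, flush with the top, in the middle: a rectangle 68 mm (x) by 43 mm (y), the outline of the abrasive block. The point is the middle of the inlay on the top face, 6 mm above the table; z up.
- pad_d_top (a point): Plywood plate 104 x 66 x 6 mm, fixed to the table, long side along its x; flat top with a dark inlay, flush with the top, in the middle: a rectangle 92 mm (x) by 42 mm (y), the outline of the battery pack. The point is the middle of the inlay on the top face, 6 mm above the table; z up.

How it is judged (in metres and radians):
At the end, for the whole second after the job is handed in: Each of the four things is at rest on its own pad: its centre within 12 mm of the middle of the outline, flat on the plate (height within 4 mm, tilt under 0.1 rad), and the abrasive block and the battery pack with their long sides within 0.2 rad of the outline's long side, either way round (horizontal distance between pumice_jar_center and pad_a_top below 0.012 m and z of pumice_jar_center in the frame of pad_a_top between 0.031 and 0.039 m and angle between each of pumice_jar_center, oil_bottle_center, abrasive_block_center, battery_pack_center's own z axis and vertical below 0.1 rad and linear speed of each of pumice_jar, oil_bottle, abrasive_block, battery_pack below 0.02 m/s and horizontal distance between oil_bottle_center and pad_b_top below 0.012 m and z of oil_bottle_center in the frame of pad_b_top between 0.03 and 0.038 m and horizontal distance between abrasive_block_center and pad_c_top below 0.012 m and z of abrasive_block_center in the frame of pad_c_top between 0.008 and 0.016 m and angle between the y axis of abrasive_block_center and the x axis of pad_c_top, either way round below 0.2 rad and horizontal distance between battery_pack_center and pad_d_top below 0.012 m and z of battery_pack_center in the frame of pad_d_top between 0.004 and 0.012 m and angle between the x axis of battery_pack_center and the x axis of pad_d_top, either way round below 0.2 rad); the robot touches nothing.
It also fails if it takes over 120 s, if anything falls off the work surface, if the arm or the gripper's body presses on something with over 40 N, if the wrist force passes 120 N, or if a joint passes its speed limit or range.

## Working session

There is one attempt and no reset: what is moved stays moved. The work goes in short steps, Python scripts to look and compute and a shell command to move; the robot and the scene stay as the last step left them, time stands still between calls to the robot, and variables do not carry over. Pictures are saved under pics/ and viewed, at most 14 in all, crops included, and the job is handed in when it is done.

```bash
mkdir -p pics
python3 - <<'E'
from workcell import *
import cv2
for n in("top","side"):
    cv2.imwrite(f"pics/{n}0.png",read_camera(n)[:,:,::-1]); print(camera_info(n))
print(read_state())
E
```

```text
{'fx': 413.66662765156866, 'fy': 413.66662765156866, 'cx': 273.6923825759998, 'cy': 212.3747769894542, 'dist_coeffs': array([-0.11395386,  0.        ,  0.        ,  0.        ,  0.        ]), 'R': array([[ 0.00636367, -0.99920764,  0.03928869],
       [-0.99909402, -0.00800642, -0.04179759],
       [ 0.04207904, -0.0389871 , -0.99835332]]), 't': array([ 27.98804299, 395.17199725, 895.62959327])}
{'fx': 379.618373516057, 'fy': 379.618373516057, 'cx': 279.17779299699805, 'cy': 211.516716306907, 'dist_coeffs': array([-0.0827118,  0.       ,  0.       ,  0.       ,  0.       ]), 'R': array([[ 0.97709137, -0.21210038,  0.01748953],
       [-0.07830137, -0.43469345, -0.89716804],
       [ 0.19789227,  0.8752457 , -0.44134297]]), 't': array([-383.24851661,   90.88534042,  802.32354511])}
{'t': 0.1, 'joint_pos': array([ 6.66365565e+01,  8.64720380e+00,  8.23868156e+01, -1.33161548e-03,
        8.90260883e+01, -7.67823929e+00]), 'dq': array([-0.01005837, -0.19763383, -0.09684453,  0.03668354,  0.06518555,
       -0.05814779]), 'joint_torque': array([ 5.44558454e-03, -7.14368463e+01, -5.71793854e+01, -3.62700939e-05,
        7.09023356e-03, -2.72431515e-05]), 'tcp_pos': array([155.40082506, 553.38519495, 230.76648977]), 'orientation': array([-1.79940253e+02, -6.71151930e-03,  1.64314816e+02]), 'wrist_force': array([0.1594415 , 0.01503314, 0.14668324]), 'torque': array([-0.02817528,  0.03863313,  0.04998077]), 'gripper_force': 0.0, 'finger_gap': 1.0016420181826935}
```

View pics/top0.png

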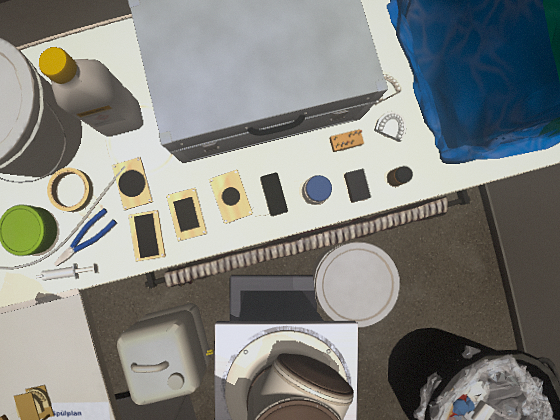

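View pics/side0.png

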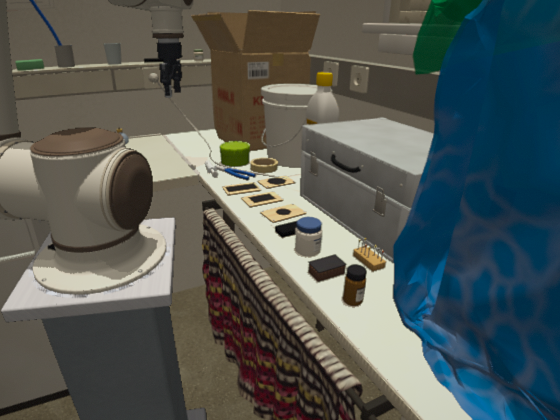

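The top view shows, left to right:
- **Pads:** A, large disc (131,183); D, long rectangle (146,233); C, short rectangle (185,211); B, small disc (231,196).
- **Things:** battery (274,194), jar lid (317,190), block (357,184), bottle (400,175).

In the side view, the jar (308,237) and bottle (355,285) stand upright. The grey case is behind the row.

```bash
cat > h.py <<'E'
from workcell import *
import cv2, numpy as np
def ray(n,uv,z):
    """pixels -> world points on plane z"""
    c=camera_info(n);K=np.array([[c['fx'],0,c['cx']],[0,c['fy'],c['cy']],[0,0,1]])
    p=cv2.undistortPoints(np.float64(uv).reshape(-1,1,2),K,c['dist_coeffs']).reshape(-1,2)
    d=np.c_[p,np.ones(len(p))]@c['R']; o=-c['R'].T@c['t']
    return o+d*((z-o[2])/d[:,2])[:,None]
def comps(mask,box,amin=60):
    x0,y0,x1,y1=box;m=np.zeros_like(mask);m[y0:y1,x0:x1]=mask[y0:y1,x0:x1]
    cs,_=cv2.findContours(m.astype(np.uint8),cv2.RETR_EXTERNAL,cv2.CHAIN_APPROX_NONE)
    return [c for c in cs if cv2.contourArea(c)>amin]
def rect(c,z,n="top"):
    w=ray(n,c.reshape(-1,2).astype(float),z)[:,:2].astype(np.float32)
    (x,y),(a,b),_=r=cv2.minAreaRect(w);B=cv2.boxPoints(r)
    e=max((B[1]-B[0],B[2]-B[1]),key=np.linalg.norm)
    return np.round([x,y,max(a,b),min(a,b),np.degrees(np.arctan2(e[1],e[0]))%180],1)
E
python3 - <<'E'
from h import *
im=read_camera("top");i=im.astype(int)
cv2.imwrite("pics/crop0.png",cv2.resize(im[130:270,110:430,::-1],None,fx=2.5,fy=2.5,interpolation=cv2.INTER_CUBIC))
dark=i.max(2)<75; blue=(i[...,2]>i[...,0]+35)
for nm,m,z in(("dark6",dark,6),("dark16",dark,16),("dark26",dark,26),("dark68",dark,68),("blue70",blue,70)):
    print(nm)
    for c in comps(m,(105,155,430,265)):print(c.reshape(-1,2).mean(0).round(),rect(c,z))
# case front edge
print(ray("top",[[180,160],[382,117]],0).round(), ray("top",[[165,145],[385,100]],150).round())
E
```

```text
dark6
[146. 235.] [342.8 309.   91.3  41.    9.6]
[309. 233.] [349.9 -50.1 563.1  13.3 105. ]
[186. 214.] [390.7 222.3  66.2  41.3  15. ]
[230. 196.] [430.1 124.4  35.1  35.    0.6]
[274. 194.] [436.   30.9  89.2  38.7  15.9]
[131. 183.] [457.6 344.7  56.3  55.9  64.3]
[357. 185.] [ 457.1 -153.2   65.8   45.2   14. ]
[399. 176.] [ 479.8 -251.8   58.8   35.5  112.2]
dark16
[146. 235.] [342.9 306.3  90.3  40.6   9.6]
[309. 233.] [350.  -48.8 556.9  13.1 105. ]
[186. 214.] [390.4 220.6  65.5  40.9  15. ]
[230. 196.] [429.3 123.7  34.7  34.6   0.6]
[274. 194.] [435.2  31.3  88.2  38.3  15.9]
[131. 183.] [456.5 341.6  55.7  55.3  64.3]
[357. 185.] [ 456.  -150.8   65.1   44.7   14. ]
[399. 176.] [ 478.5 -248.3   58.2   35.1  112.2]
dark26
[146. 235.] [343.1 303.6  89.3  40.1   9.6]
[309. 233.] [350.1 -47.5 550.7  13.  105. ]
[186. 214.] [390.  218.9  64.8  40.4  15. ]
[230. 196.] [428.5 123.1  34.3  34.2   0.6]
[274. 194.] [434.3  31.7  87.2  37.8  15.9]
[131. 183.] [455.4 338.5  55.   54.7  64.3]
[357. 185.] [ 454.9 -148.4   64.3   44.2   14. ]
[399. 176.] [ 477.1 -244.8   57.5   34.7  112.2]
dark68
[146. 235.] [343.7 292.3  85.   38.2   9.6]
[309. 233.] [350.4 -42.1 524.5  12.4 105. ]
[186. 214.] [388.4 211.6  61.7  38.5  15. ]
[230. 196.] [425.1 120.4  32.7  32.6   0.6]
[274. 194.] [430.6  33.3  83.1  36.   15.9]
[131. 183.] [450.7 325.6  52.4  52.1  64.3]
[357. 185.] [ 450.2 -138.2   61.3   42.1   14. ]
[399. 176.] [ 471.4 -230.    54.8   33.1  112.2]
blue70
[319. 188.] [443.2 -59.4  49.7  49.4  90.6]
[[ 510.  239.    0.]
 [ 615. -215.    0.]] [[ 512.  239.  150.]
 [ 606. -175.  150.]]
```

View pics/crop0.png

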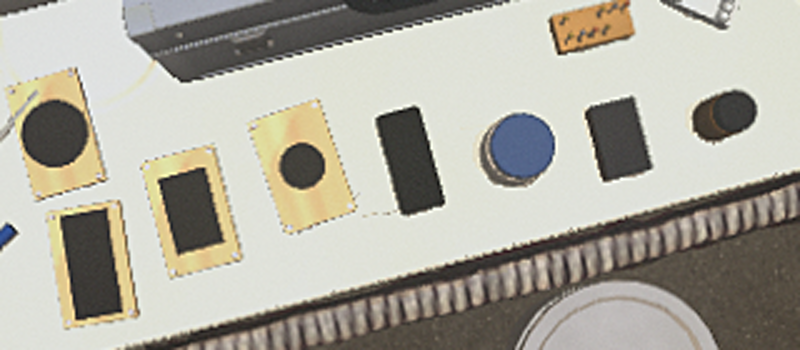

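Sizes agree with what was given: D 91x41, C 66x41, discs about 35 and 56, battery 88x38 (mask shrinks about 1 px). The crop shows the block's brown flank on its left, so its true centre is about y=-151. The bottle cap is at (405,175). I'll start with the battery.

```bash
cat >> h.py <<'E'
def go(x,y,z,yaw):
    """shift (m) in the tool's axes and turn about tool z (deg) from the present pose to a tool-down target"""
    s=read_state();p=s['tcp_pos'];a=np.radians(s['orientation'][2]);d=np.array([x,y,z])-p
    t=-((yaw-np.degrees(a)+180)%360-180)
    print("from",p.round(1),"yaw",np.degrees(a).round(1),"shift",np.round([d[0]*np.cos(a)+d[1]*np.sin(a),d[0]*np.sin(a)-d[1]*np.cos(a),-d[2]],1)/1000,"turn",round(t,1),"gap",round(s['finger_gap'],3),"F",s['gripper_force'],s['wrist_force'].round(1))
E
python3 - <<'E'
from h import *
print(ray("top",[[405.2,174.8]],68)); go(435.2,31.3,120,195.9)
E
```

```text
[[ 473.56420697 -242.53283038   68.        ]]
from [155.4 553.4 230.8] yaw 164.3 shift [-0.4105 -0.427   0.1108] turn -31.6 gap 0.998 F 0.0 [-0.2 -0.2 -0.1]
```

```bash
python3 -m crank '[-0.205,-0.213,0.0,0,0,-31.6,0.2,-0.205,-0.213,0.0,0,0,-31.6,0.2,-0.205,-0.213,0.0,0,0,-31.6,0.2,-0.205,-0.213,0.0,0,0,-31.6,0.2,-0.205,-0.213,0.0,0,0,-31.6,0.2,-0.205,-0.213,0.0,0,0,-31.6,0.2,-0.205,-0.213,0.0,0,0,-31.6,0.2,-0.205,-0.213,0.0,0,0,-31.6,0.2]' 40; python3 -c "
from h import *
go(435.2,31.3,120,195.9)"
```

```text
t: 0.82
tcp_pos: [296.2, 290.0, 231.3]
orientation: [-180.0, 0.0, -164.2]
wrist_force: [-0.8, 1.2, -0.5]
finger_gap: 0.8
gripper_force: 0.0
from [296.2 290.  231.3] yaw -164.2 shift [-0.0631 -0.2868  0.1113] turn -0.1 gap 0.8 F 0.0 [-0.8  1.2 -0.5]
```

```bash
python3 -m crank '[-0.063,-0.287,0.111,0,0,0,0.2,-0.063,-0.287,0.111,0,0,0,0.2,-0.063,-0.287,0.111,0,0,0,0.2,-0.063,-0.287,0.111,0,0,0,0.2,-0.063,-0.287,0.111,0,0,0,0.2,-0.063,-0.287,0.111,0,0,0,0.2,-0.063,-0.287,0.111,0,0,0,0.2,-0.063,-0.287,0.111,0,0,0,0.2]'; python3 -c "
from h import *
go(435.2,31.3,0,195.9)
cv2.imwrite('pics/s1.png',read_camera('side')[:,:,::-1])"
```

```text
t: 1.48
tcp_pos: [435.1, 31.0, 118.7]
orientation: [-180.0, -0.1, -164.2]
wrist_force: [-0.6, 0.5, -0.3]
finger_gap: 0.798
gripper_force: 0.0
from [435.1  31.  118.7] yaw -164.2 shift [-0.0002  0.0002  0.1187] turn -0.1 gap 0.798 F 0.0 [-0.6  0.5 -0.3]
```

View pics/s1.png

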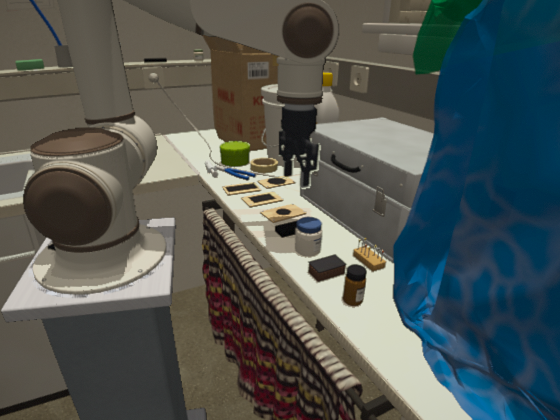

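The gripper hangs over the battery with the case clear behind it. The thin cord runs from the wall socket (153,77) to the table at about (222,165). Going down.

```bash
python3 -m crank '[0,0,0.03,0,0,0,0.2,0,0,0.06,0,0,0,0.2,0,0,0.085,0,0,0,0.2,0,0,0.1,0,0,0,0.2,0,0,0.11,0,0,0,0.2,0,0,0.118,0,0,0,0.2,0,0,0.118,0,0,0,0.2,0,0,0.118,0,0,0,0.2]' && python3 -m crank '[0,0,0,0,0,0,0.8,0,0,0,0,0,0,0.8,0,0,0,0,0,0,0.8,0,0,0,0,0,0,0.8,0,0,0,0,0,0,0.8,0,0,0,0,0,0,0.8,0,0,0,0,0,0,0.8,0,0,0,0,0,0,0.8]' 40
```

```text
t: 2.2
tcp_pos: [434.7, 34.4, 2.7]
orientation: [-180.0, 0.0, -164.1]
wrist_force: [-0.1, 1.4, 0.2]
finger_gap: 0.8
gripper_force: 0.0
t: 2.87
tcp_pos: [435.1, 34.2, 3.4]
orientation: [-180.0, 0.1, -164.1]
wrist_force: [-2.9, -0.5, 9.7]
finger_gap: 0.457
gripper_force: 39.8
```

```bash
python3 -m crank '[0,0,-0.03,0,0,0,0.8,0,0,-0.06,0,0,0,0.8,0,0,-0.1,0,0,0,0.8,0,0,-0.1,0,0,0,0.8,0,0,-0.1,0,0,0,0.8,0,0,-0.1,0,0,0,0.8,0,0,-0.1,0,0,0,0.8,0,0,-0.1,0,0,0,0.8]' ; python3 -c "
from h import *
go(342.8,309,50,189.6)"
```

```text
t: 3.53
tcp_pos: [434.0, 34.4, 101.3]
orientation: [180.0, -0.1, -164.1]
wrist_force: [0.4, 0.2, -0.4]
finger_gap: 0.456
gripper_force: 41.8
from [434.   34.4 101.3] yaw -164.1 shift [0.0124 0.2891 0.0513] turn 6.3 gap 0.456 F 41.828840374946594 [ 0.4  0.2 -0.4]
```

```bash
python3 -m crank '[0.012,0.289,0.0,0,0,6.3,0.8,0.012,0.289,0.0,0,0,6.3,0.8,0.012,0.289,0.0,0,0,6.3,0.8,0.012,0.289,0.0,0,0,6.3,0.8,0.012,0.289,0.0,0,0,6.3,0.8,0.012,0.289,0.0,0,0,6.3,0.8,0.012,0.289,0.02,0,0,6.3,0.8,0.012,0.289,0.05,0,0,6.3,0.8]' ; python3 -c "
from h import *
cv2.imwrite('pics/t2.png',read_camera('top')[:,:,::-1])
cv2.imwrite('pics/s2.png',read_camera('side')[:,:,::-1])
go(342.8,309,10,189.6)"
```

```text
t: 4.2
tcp_pos: [343.1, 314.2, 53.8]
orientation: [179.8, 0.2, -170.2]
wrist_force: [1.8, 0.3, -0.4]
finger_gap: 0.452
gripper_force: 41.8
from [340.5 309.   47.9] yaw -170.2 shift [-0.0022 -0.0004  0.0379] turn 0.2 gap 0.457 F 41.76835656166077 [-0.4 -0.8 -0.6]
```

View pics/t2.png

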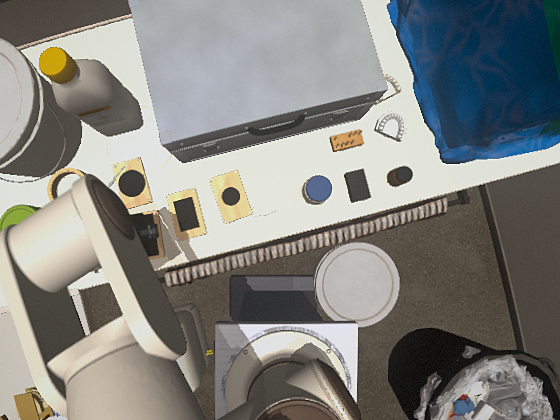

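The battery has left the table and hangs over pad D, hidden by the wrist at about (150,233). Setting it down.

```bash
python3 -m crank '[-0.002,0,0.015,0,0,0,0.8,-0.002,0,0.025,0,0,0,0.8,-0.002,0,0.032,0,0,0,0.8,-0.002,0,0.036,0,0,0,0.8,-0.002,0,0.038,0,0,0,0.8,-0.002,0,0.038,0,0,0,0.8,-0.002,0,0.038,0,0,0,0.8,-0.002,0,0.038,0,0,0,0.8]' ; python3 -c "
from h import *
go(342.8,309,10,189.6)"
```

```text
t: 4.97
tcp_pos: [346.0, 309.3, 14.8]
orientation: [180.0, 0.0, -170.4]
wrist_force: [-0.7, 0.2, -0.2]
finger_gap: 0.456
gripper_force: 41.8
from [346.  309.3  14.8] yaw -170.4 shift [0.0032 0.0002 0.0048] turn 0.0 gap 0.456 F 41.80914223194122 [-0.7  0.2 -0.2]
```

```bash
python3 -m crank '[0.003,0,0.002,0,0,0,0.8,0.003,0,0.004,0,0,0,0.8,0.003,0,0.006,0,0,0,0.8,0.003,0,0.006,0,0,0,0.8,0.003,0,0.006,0,0,0,0.55,0.003,0,0.006,0,0,0,0.4,0.003,0,0.006,0,0,0,0.3,0.003,0,0.006,0,0,0,0.3]'; python3 -m crank '[0,0,0,0,0,0,0.3,0,0,-0.03,0,0,0,0.3,0,0,-0.07,0,0,0,0.3,0,0,-0.1,0,0,0,0.2,0,0,-0.1,0,0,0,0.2,0,0,-0.1,0,0,0,0.2,0,0,-0.1,0,0,0,0.2,0,0,-0.1,0,0,0,0.2]'; python3 -c "
from h import *
go(454.9,-151,110,194)"
```

```text
t: 5.63
tcp_pos: [342.7, 308.8, 8.2]
orientation: [-180.0, -0.0, -170.4]
wrist_force: [0.5, 0.1, -0.7]
finger_gap: 0.699
gripper_force: 0.0
t: 6.3
tcp_pos: [342.3, 308.5, 107.1]
orientation: [-180.0, -0.1, -170.4]
wrist_force: [0.3, 0.4, -0.1]
finger_gap: 0.802
gripper_force: 0.0
from [342.3 308.5 107.1] yaw -170.4 shift [-0.0343 -0.4718 -0.0029] turn -4.4 gap 0.802 F 0.0 [ 0.3  0.4 -0.1]
```

```bash
python3 -m crank '[-0.02,-0.3,0,0,0,-4.4,0.2,-0.02,-0.3,0,0,0,-4.4,0.2,-0.02,-0.3,0,0,0,-4.4,0.2,-0.02,-0.3,0,0,0,-4.4,0.2,-0.02,-0.3,0,0,0,-4.4,0.2,-0.02,-0.3,0,0,0,-4.4,0.2,-0.02,-0.3,0,0,0,-4.4,0.2,-0.02,-0.3,0,0,0,-4.4,0.2]'>/dev/null; python3 -c "
from h import *
read_camera('top')
im=read_camera('top');i=im.astype(int)
for c in comps(i.max(2)<75,(105,155,430,265)):print(c.reshape(-1,2).mean(0).round(),rect(c,6),rect(c,22))
cv2.imwrite('pics/t3.png',cv2.resize(im[150:280,100:260,::-1],None,fx=3,fy=3))
go(454.9,-151,110,194)"
```

```text
[205. 260.] [290.  179.7  88.1   9.2 104.9] [291.1 177.7  86.5   9.1 104.9]
[288. 239.] [337.8  -2.9 185.2  13.4 104.7] [338.1  -1.7 181.9  13.1 104.7]
[146. 235.] [342.6 310.2  91.1  43.1  10. ] [342.8 305.9  89.5  42.4  10. ]
[399. 209.] [ 406.7 -256.1  135.9   12.2  106.1] [ 405.9 -250.4  133.5   12.   106.1]
[186. 214.] [390.8 222.3  66.4  41.3  15. ] [390.2 219.6  65.2  40.6  15. ]
[131. 183.] [457.6 344.7  56.3  55.9  64.3] [455.8 339.8  55.3  54.9  64.3]
[399. 176.] [ 479.9 -251.8   58.6   36.3  108.9] [ 477.8 -246.2   57.6   35.6  108.9]
[232. 181.] [466.8 127.5 108.9  26.6 177.7] [464.9 126.4 107.   26.2 177.7]
from [412.4  14.4 107.3] yaw -166.2 shift [-0.0018 -0.1708 -0.0027] turn -0.2 gap 0.802 F 0.0 [-0.4  1.   0.7]
```

View pics/t3.png

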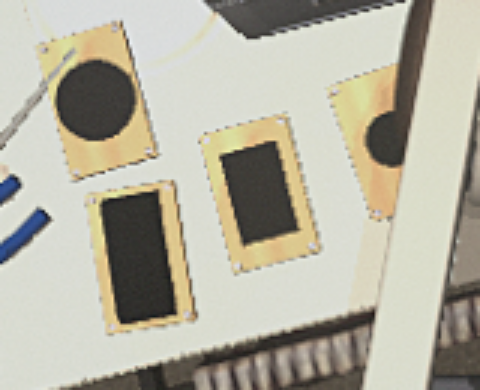

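The battery sits in line with D's outline at (146,235). The cord's tip shows at the upper left of pad A at (124,167). Next is the block.

```bash
python3 -m crank '[-0.002,-0.171,0,0,0,0,0.2,-0.002,-0.171,0,0,0,0,0.2,-0.002,-0.171,0,0,0,0,0.2,-0.002,-0.171,0,0,0,0,0.2,-0.002,-0.171,0,0,0,0,0.2,-0.002,-0.171,0.02,0,0,0,0.2,-0.002,-0.171,0.04,0,0,0,0.2,-0.002,-0.171,0.04,0,0,0,0.2]'>/dev/null; python3 -c "
from h import *
read_camera('top');go(454.9,-151,2,194)"
```

```text
from [ 454.9 -147.5   66.5] yaw -165.9 shift [ 0.0008 -0.0034  0.0645] turn 0.1 gap 0.801 F 0.0 [0.  0.7 0.6]
```

```bash
python3 -m crank '[0.001,-0.003,0.02,0,0,0,0.2,0.001,-0.003,0.04,0,0,0,0.2,0.001,-0.003,0.055,0,0,0,0.2,0.001,-0.003,0.064,0,0,0,0.2,0.001,-0.003,0.064,0,0,0,0.2,0.001,-0.003,0.064,0,0,0,0.2,0.001,-0.003,0.064,0,0,0,0.5,0.001,-0.003,0.064,0,0,0,0.8]' 30; python3 -m crank '[0,0,0,0,0,0,0.8,0,0,0,0,0,0,0.8,0,0,0,0,0,0,0.8,0,0,0,0,0,0,0.8,0,0,-0.01,0,0,0,0.8,0,0,-0.04,0,0,0,0.8,0,0,-0.08,0,0,0,0.8,0,0,-0.08,0,0,0,0.8]'; python3 -c "
from h import *
read_camera('top');go(390.7,222.3,75,195)"
```

```text
t: 8.45
tcp_pos: [456.2, -152.3, 5.3]
orientation: [-179.9, 0.1, -166.0]
wrist_force: [-0.7, -0.8, 0.3]
finger_gap: 0.526
gripper_force: 0.0
t: 9.12
tcp_pos: [458.2, -153.5, 91.7]
orientation: [-179.7, 0.4, -166.0]
wrist_force: [1.7, -1.3, 1.6]
finger_gap: 0.46
gripper_force: 31.1
from [ 457.5 -153.1   88.8] yaw -166.0 shift [-0.0262  0.3804  0.0138] turn -1.0 gap 0.46 F 31.1113303899765 [ 0.1 -0.4 -1.1]
```

```bash
cat >> h.py <<'E'
def step(c,rows):
    """commanded pose after shifts (m, deg)"""
    c=np.array(c,float)
    for x,y,z,t in rows:
        a=np.radians(c[3]);C,S=np.cos(a),np.sin(a)
        c+=[1e3*(x*C+y*S),1e3*(x*S-y*C),-1e3*z,-t]
    return c.round(1)
def plan(c,x,y,z,yaw):
    a=np.radians(c[3]);dx,dy=x-c[0],y-c[1];C,S=np.cos(a),np.sin(a)
    print(np.round([dx*C+dy*S,dx*S-dy*C,c[2]-z],1)/1e3,-((yaw-c[3]+180)%360-180))
E
python3 -c "
from h import *
plan([455.6,-152.3,84.3,194],390.7,222.3,60,195)"
```

```text
[-0.0277  0.3792  0.0243] -1
```

```bash
python3 -m crank '[0,0,-0.04,0,0,0,0.8,-0.005,0.03,-0.04,0,0,-1,0.8,-0.028,0.26,-0.04,0,0,-1,0.8,-0.028,0.26,-0.04,0,0,-1,0.8,-0.028,0.26,-0.04,0,0,-1,0.8,-0.028,0.26,-0.04,0,0,-1,0.8,-0.028,0.26,-0.04,0,0,-1,0.8,-0.028,0.26,-0.04,0,0,-1,0.8]'; python3 -c "
from h import *
c=step([455.6,-152.3,84.3,194],[(-.028,.26,-.04,-1)]);print(c)
plan(c,390.7,222.3,10.3,195)"
```

```text
t: 9.83
tcp_pos: [418.5, 110.0, 124.5]
orientation: [180.0, 0.0, -164.9]
wrist_force: [1.3, -0.7, -0.0]
finger_gap: 0.462
gripper_force: 31.1
[419.9 106.8 124.3 195. ]
[-0.0017  0.1191  0.114 ] -0.0
```

```bash
python3 -m crank '[-0.002,0.04,0,0,0,0,0.8,-0.002,0.08,0.01,0,0,0,0.8,-0.002,0.119,0.04,0,0,0,0.8,-0.002,0.119,0.07,0,0,0,0.8,-0.002,0.119,0.09,0,0,0,0.8,-0.002,0.119,0.095,0,0,0,0.8,-0.002,0.119,0.095,0,0,0,0.8,-0.002,0.119,0.095,0,0,0,0.8]'; python3 -c "
from h import *
read_camera('top');go(390.7,222.3,10.3,195)"
```

```text
t: 10.5
tcp_pos: [391.5, 222.1, 30.3]
orientation: [-180.0, 0.0, -165.0]
wrist_force: [1.1, -0.9, -1.3]
finger_gap: 0.458
gripper_force: 31.1
from [391.9 222.1  30.7] yaw -165.0 shift [0.0011 0.0005 0.0204] turn -0.0 gap 0.459 F 31.115856170654297 [ 0.3 -0.5 -0. ]
```

Lower, release (opening only to 0.6 so the finger stays clear of the battery), lift.

```bash
python3 -m crank '[0.001,0,0.008,0,0,0,0.8,0.001,0,0.014,0,0,0,0.8,0.001,0,0.017,0,0,0,0.8,0.001,0,0.019,0,0,0,0.8,0.001,0,0.019,0,0,0,0.8,0.001,0,0.019,0,0,0,0.8,0.001,0,0.019,0,0,0,0.4,0.001,0,0.019,0,0,0,0.35]'; python3 -m crank '[0,0,0,0,0,0,0.35,0,0,0,0,0,0,0.35,0,0,-0.03,0,0,0,0.35,0,0,-0.07,0,0,0,0.35,0,0,-0.1,0,0,0,0,0,0,-0.13,0,0,0,0,0,0,-0.13,0,0,0,0,0,0,-0.13,0,0,0,0]'; python3 -c "
from h import *
c=step([419.9,106.8,124.3,195],[(-.002,.119,.095,0),(.001,0,.019,0),(0,0,-.13,0)]);print(c)
plan(c,443.2,-59.4,130,195)"
```

```text
t: 11.22
tcp_pos: [390.2, 221.9, 10.4]
orientation: [-180.0, 0.0, -165.0]
wrist_force: [0.4, 0.9, 0.5]
finger_gap: 0.651
gripper_force: 0.0
t: 11.88
tcp_pos: [390.7, 222.2, 141.6]
orientation: [180.0, 0.2, -165.0]
wrist_force: [0.4, -0.3, -1.4]
finger_gap: 1.004
gripper_force: 0.0
[390.1 222.  140.3 195. ]
[ 0.0215 -0.2856  0.0103] -0.0
```

```bash
python3 -m crank '[0.022,-0.286,0,0,0,0,0,0.022,-0.286,0,0,0,0,0,0.022,-0.286,0,0,0,0,0,0.022,-0.286,0,0,0,0,0,0.022,-0.286,0,0,0,0,0,0.022,-0.286,0,0,0,0,0,0.022,-0.286,0,0,0,0,0,0.022,-0.286,0,0,0,0,0]'; python3 -c "
from h import *
read_camera('top')
im=read_camera('top');i=im.astype(int)
for c in comps(i.max(2)<75,(105,155,260,265)):print(c.reshape(-1,2).mean(0).round(),rect(c,6),rect(c,22),rect(c,32))
cv2.imwrite('pics/t4.png',im[:,:,::-1])
c=step([390.1,222,140.3,195],[(.022,-.286,0,0)]);print(c)
go(443.2,-59.4,15,195)"
```

```text
t: 12.55
tcp_pos: [443.0, -65.1, 138.9]
orientation: [-180.0, -0.1, -165.2]
wrist_force: [-0.4, 0.9, -1.5]
finger_gap: 0.999
gripper_force: 0.0
[222. 255.] [299.5 144.4 169.8   9.4 105. ] [300.5 143.  166.8   9.2 105. ] [301.1 142.1 164.9   9.1 105. ]
[146. 235.] [342.6 310.2  91.   43.5  10.4] [342.8 305.9  89.4  42.7  10.4] [343.  303.2  88.3  42.2  10.4]
[185. 214.] [390.4 223.6  68.2  44.   15. ] [389.8 220.8  67.   43.2  15. ] [389.5 219.1  66.3  42.7  15. ]
[231. 196.] [431.2 124.4  37.3  35.    0.6] [429.9 123.4  36.6  34.3   0.6] [429.1 122.7  36.2  34.    0.6]
[131. 183.] [457.2 343.8  57.5  55.5 135.6] [455.4 338.9  56.5  54.6 135.6] [454.3 335.8  55.9  53.9 135.6]
[191. 158.] [513.2 213.   70.4  15.3  95.6] [510.4 210.4  69.2  15.   95.6] [508.7 208.7  68.4  14.9  95.6]
[442.9 -59.9 140.3 195. ]
from [442.3 -61.  138.9] yaw -165.2 shift [-0.0012  0.0014  0.1239] turn -0.2 gap 1.0 F 0.0 [ 0.7  0.6 -0.7]
```

View pics/t4.png

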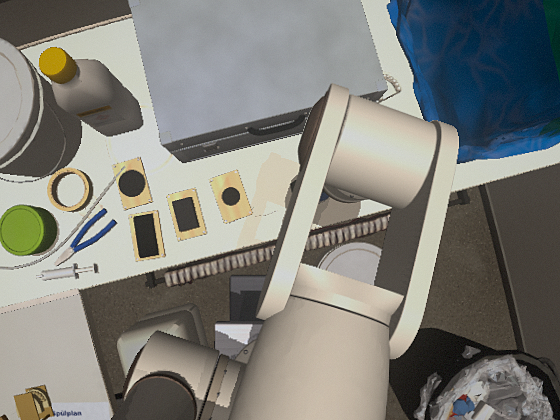

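The block is on pad C at (185,212) and in line with it. The battery is still on D. The gripper is over the jar, so I descend, close and lift.

```bash
python3 -m crank '[0,0,0.03,0,0,0,0,0,0,0.06,0,0,0,0,0,0,0.085,0,0,0,0,0,0,0.105,0,0,0,0,0,0,0.118,0,0,0,0,0,0,0.125,0,0,0,0,0,0,0.125,0,0,0,0,0,0,0.125,0,0,0,0]' 30; python3 -m crank '[0,0,0,0,0,0,0.6,0,0,0,0,0,0,0.6,0,0,0,0,0,0,0.6,0,0,0,0,0,0,0.6,0,0,0,0,0,0,0.6,0,0,0,0,0,0,0.6,0,0,0,0,0,0,0.6,0,0,0,0,0,0,0.6]'
```

```text
t: 13.32
tcp_pos: [442.8, -59.3, 15.4]
orientation: [180.0, -0.0, -164.9]
wrist_force: [-0.6, -0.3, -0.1]
finger_gap: 1.001
gripper_force: 0.0
t: 13.98
tcp_pos: [443.3, -60.0, 16.2]
orientation: [-180.0, 0.1, -165.0]
wrist_force: [-1.3, 1.6, 8.5]
finger_gap: 0.671
gripper_force: 30.7
```

```bash
python3 -m crank '[0,0,-0.02,0,0,0,0.6,0,0,-0.05,0,0,0,0.6,0,0,-0.09,0,0,0,0.6,0,0,-0.09,0,0,0,0.6,0,0.1,-0.09,0,0,0,0.6,0,0.2,-0.09,0,0,0,0.6,0,0.2,-0.09,0,0,0,0.6,0,0.2,-0.09,0,0,0,0.6]'; python3 -c "
from h import *
c=step([442.9,-59.9,140.3,195],[(0,0,.125,0),(0,.2,-.09,0)]);print(c)
plan(c,457.6,344.7,60,195);read_camera('side')
im=read_camera('side');cv2.imwrite('pics/s5.png',cv2.resize(im[60:220,140:330,::-1],None,fx=4,fy=4,interpolation=cv2.INTER_CUBIC)[:600,:])
for z in (0,50,100): print(ray('top',[[124,167],[100,190]],z).round())"
```

```text
t: 14.65
tcp_pos: [398.9, 102.4, 105.7]
orientation: [-180.0, 0.1, -165.1]
wrist_force: [2.1, 0.4, -2.7]
finger_gap: 0.674
gripper_force: 33.5
[391.1 133.3 105.3 195. ]
[-0.1189  0.187   0.0453] -0.0
[[493. 363.   0.]
 [442. 416.   0.]]
[[486. 347.  50.]
 [437. 397.  50.]]
[[478. 331. 100.]
 [433. 378. 100.]]
```

View pics/s5.png

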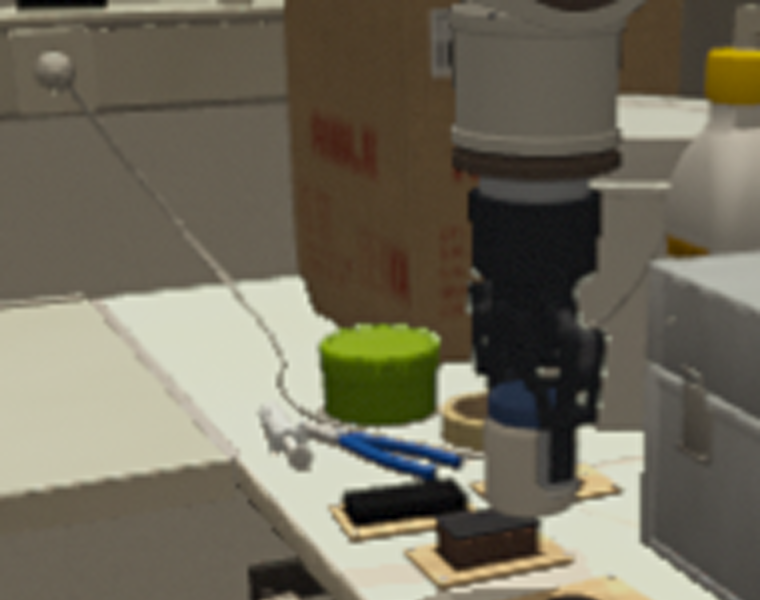

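The jar hangs upright in the gripper. The cord lies on the table behind the pliers, and its tip is about 38 mm from A's centre, so it is clear of the jar. Moving on to A.

```bash
python3 -m crank '[-0.119,0.187,0,0,0,0,0.6,-0.119,0.187,0,0,0,0,0.6,-0.119,0.187,0,0,0,0,0.6,-0.119,0.187,0,0,0,0,0.6,-0.119,0.187,0.01,0,0,0,0.6,-0.119,0.187,0.03,0,0,0,0.6,-0.119,0.187,0.05,0,0,0,0.6,-0.119,0.187,0.06,0,0,0,0.6]'; python3 -m crank '[0,0,0.006,0,0,0,0.6,0,0,0.012,0,0,0,0.6,0,0,0.016,0,0,0,0.6,0,0,0.02,0,0,0,0.6,0,0,0.023,0,0,0,0.6,0,0,0.023,0,0,0,0.6,0,0,0.023,0,0,0,0.6,0,0,0.023,0,0,0,0.6]'; python3 -c "
from h import *
print(step([391.1,133.3,105.3,195],[(-.119,.187,.06,0),(0,0,.023,0)]));go(457.6,344.7,22,195)"
```

```text
t: 15.42
tcp_pos: [465.4, 312.8, 42.8]
orientation: [-180.0, -0.2, -164.9]
wrist_force: [-0.1, -0.9, -2.7]
finger_gap: 0.671
gripper_force: 33.9
t: 16.08
tcp_pos: [466.3, 312.5, 22.6]
orientation: [180.0, 0.0, -165.0]
wrist_force: [-0.2, -0.1, -1.6]
finger_gap: 0.673
gripper_force: 34.0
[457.6 344.7  22.3 195. ]
from [466.3 312.5  22.6] yaw -165.0 shift [0.0001 0.0334 0.0006] turn 0.0 gap 0.673 F 34.02293264865875 [-0.2 -0.1 -1.6]
```

The earlier transfer call ran out of rows 33 mm short. Lift, shift and lower again.

```bash
python3 -m crank '[0,0,-0.02,0,0,0,0.6,0,0,-0.02,0,0,0,0.6,0,0.02,-0.02,0,0,0,0.6,0,0.033,-0.02,0,0,0,0.6,0,0.033,-0.015,0,0,0,0.6,0,0.033,-0.008,0,0,0,0.6,0,0.033,0,0,0,0,0.6,0,0.033,0,0,0,0,0.6]'; python3 -m crank '[0,0,0,0,0,0,0.6,0,0,0,0,0,0,0.6,0,0,0,0,0,0,0.6,0,0,0,0,0,0,0.35,0,0,0,0,0,0,0.15,0,0,0,0,0,0,0.12,0,0,0,0,0,0,0.12,0,0,0,0,0,0,0.12]'
```

```text
t: 16.75
tcp_pos: [457.6, 344.0, 20.9]
orientation: [-180.0, -0.0, -165.0]
wrist_force: [-0.8, -0.3, -1.8]
finger_gap: 0.673
gripper_force: 35.6
t: 17.42
tcp_pos: [457.7, 344.4, 22.4]
orientation: [-180.0, 0.0, -165.0]
wrist_force: [0.5, 0.3, 0.2]
finger_gap: 0.878
gripper_force: 0.0
```

```bash
python3 -m crank '[0,0,-0.03,0,0,0,0.12,0,0,-0.06,0,0,0,0.12,0,0,-0.1,0,0,0,0.12,0,0,-0.12,0,0,0,0.12,0,-0.04,-0.12,0,0,0,0.12,0,-0.08,-0.12,0,0,0,0.12,0,-0.12,-0.12,0,0,0,0.2,0,-0.12,-0.12,0,0,0,0.2]' ; python3 -c "
from h import *
read_camera('top');im=read_camera('top');i=im.astype(int)
for c in comps(i[...,2]>i[...,0]+35,(105,130,250,265)):print(rect(c,76))
go(473.6,-242.5,140,195)"
```

```text
t: 18.08
tcp_pos: [490.1, 223.4, 142.6]
orientation: [-179.9, 0.0, -165.2]
wrist_force: [0.4, -0.0, -0.0]
finger_gap: 0.799
gripper_force: 0.0
[4.575e+02 3.432e+02 4.900e+01 4.790e+01 3.000e-01]
from [489.2 227.3 142.5] yaw -165.1 shift [ 0.1355 -0.4501  0.0025] turn -0.1 gap 0.797 F 0.0 [0.  0.3 0.9]
```

Jar measured at (457.5,343.2), which is good. I back away from the case first, then travel to the bottle.

```bash
python3 -m crank '[0.04,0,0,0,0,0,0.2,0.08,-0.01,0,0,0,0,0.2,0.1,-0.045,0,0,0,0,0.2,0.11,-0.085,0,0,0,0,0.2,0.12,-0.125,0,0,0,0,0.2,0.125,-0.165,0,0,0,0,0.2,0.13,-0.205,0,0,0,0,0.2,0.135,-0.245,0,0,0,0,0.2]' >/dev/null; python3 -m crank '[0,-0.2,0,0,0,0,0.2,0,-0.2,0,0,0,0,0.2,0,-0.2,0,0,0,0,0.2,0,-0.2,0,0,0,0,0.2,0,-0.2,0,0,0,0,0.2,0,-0.2,0,0,0,0,0.2,0,-0.2,0,0,0,0,0.2,0,-0.2,0,0,0,0,0.2]'; python3 -c "
from h import *
im=read_camera('top');i=im.astype(int)
read_camera('side');go(473.6,-242.5,15,195)"
```

```text
t: 19.52
tcp_pos: [473.8, -235.2, 142.0]
orientation: [180.0, -0.0, -164.9]
wrist_force: [-0.5, 0.5, 0.2]
finger_gap: 0.802
gripper_force: 0.0
from [ 473.8 -234.9  142.5] yaw -164.9 shift [ 0.0022 -0.0073  0.1275] turn 0.1 gap 0.797 F 0.0 [-0.3 -0.5  0. ]
```

```bash
python3 -m crank '[0.002,-0.007,0.03,0,0,0,0.2,0.002,-0.007,0.06,0,0,0,0.2,0.002,-0.007,0.085,0,0,0,0.2,0.002,-0.007,0.105,0,0,0,0.2,0.002,-0.007,0.118,0,0,0,0.2,0.002,-0.007,0.127,0,0,0,0.2,0.002,-0.007,0.127,0,0,0,0.2,0.002,-0.007,0.127,0,0,0,0.2]' 30; python3 -m crank '[0,0,0,0,0,0,0.5,0,0,0,0,0,0,0.8,0,0,0,0,0,0,0.8,0,0,0,0,0,0,0.8,0,0,0,0,0,0,0.8,0,0,0,0,0,0,0.8,0,0,0,0,0,0,0.8,0,0,0,0,0,0,0.8]'
```

```text
t: 20.28
tcp_pos: [473.8, -243.1, 15.9]
orientation: [-180.0, 0.0, -164.9]
wrist_force: [0.3, -0.0, 0.6]
finger_gap: 0.801
gripper_force: 0.0
t: 20.95
tcp_pos: [474.0, -243.8, 16.4]
orientation: [-179.9, 0.1, -165.0]
wrist_force: [-1.5, 2.5, 7.9]
finger_gap: 0.436
gripper_force: 29.3
```

```bash
python3 -m crank '[0,0,-0.02,0,0,0,0.8,0,0,-0.05,0,0,0,0.8,0,0,-0.09,0,0,0,0.8,0,0.04,-0.09,0,0,0,0.8,0,0.08,-0.09,0,0,0,0.8,0,0.12,-0.09,0,0,0,0.8,0,0.16,-0.09,0,0,0,0.8,0,0.16,-0.09,0,0,0,0.8]'; python3 -c "
from h import *
read_camera('side');go(430.1,124.4,60,195)"
```

```text
t: 21.62
tcp_pos: [430.2, -84.2, 105.8]
orientation: [179.9, 0.0, -164.8]
wrist_force: [1.1, -1.6, -1.3]
finger_gap: 0.439
gripper_force: 30.7
from [431.4 -86.6 106. ] yaw -164.8 shift [-0.054   0.2039  0.046 ] turn 0.2 gap 0.437 F 30.711295008659363 [ 0.1 -0.6 -0.1]
```

```bash
python3 -m crank '[-0.01,0.04,0,0,0,0,0.8,-0.02,0.08,0,0,0,0,0.8,-0.03,0.12,0,0,0,0,0.8,-0.04,0.16,0,0,0,0,0.8,-0.054,0.19,0,0,0,0,0.8,-0.054,0.204,0.02,0,0,0,0.8,-0.054,0.204,0.04,0,0,0,0.8,-0.054,0.204,0.06,0,0,0,0.8]'; python3 -c "
from h import *
read_camera('side');read_camera('side');go(430.1,124.4,22.5,195)"
```

```text
t: 22.33
tcp_pos: [432.0, 122.5, 45.0]
orientation: [-180.0, 0.1, -164.9]
wrist_force: [1.0, -0.1, -1.3]
finger_gap: 0.438
gripper_force: 30.9
from [430.3 121.5  43.2] yaw -165.0 shift [-0.0006  0.0028  0.0207] turn 0.0 gap 0.439 F 30.857160687446594 [-0.3  0.3 -0.2]
```

```bash
python3 -m crank '[0,0.002,0.007,0,0,0,0.8,0,0.002,0.012,0,0,0,0.8,0,0.002,0.016,0,0,0,0.8,0,0.002,0.019,0,0,0,0.8,0,0.002,0.022,0,0,0,0.8,0,0.002,0.022,0,0,0,0.8,0,0.002,0.022,0,0,0,0.8,0,0.002,0.022,0,0,0,0.8]'; python3 -c "
from h import *
go(430.1,124.4,22,195)"
```

```text
t: 23.1
tcp_pos: [431.0, 123.9, 23.5]
orientation: [-180.0, 0.0, -165.0]
wrist_force: [-0.1, 1.0, -1.2]
finger_gap: 0.437
gripper_force: 30.9
from [431.  123.9  23.5] yaw -165.0 shift [0.0007 0.0007 0.0015] turn 0.0 gap 0.437 F 30.857959985733032 [-0.1  1.  -1.2]
```

Last millimetre, then release, let settle, and lift away.

```bash
python3 -m crank '[0,0,0.001,0,0,0,0.8,0,0,0.001,0,0,0,0.8,0,0,0.001,0,0,0,0.65,0,0,0.001,0,0,0,0.5,0,0,0.001,0,0,0,0.35,0,0,0.001,0,0,0,0.2,0,0,0.001,0,0,0,0.2,0,0,0.001,0,0,0,0.2]'; python3 -m crank '[0,0,-0.02,0,0,0,0.2,0,0,-0.05,0,0,0,0.2,0,0,-0.09,0,0,0,0.2,0,0,-0.12,0,0,0,0.2,0.02,-0.04,-0.12,0,0,0,0.2,0.04,-0.08,-0.12,0,0,0,0.2,0.06,-0.12,-0.12,0,0,0,0.2,0.07,-0.16,-0.12,0,0,0,0.2]'; python3 -m crank '[0.02,-0.2,0,0,0,0,0.2,0.02,-0.2,0,0,0,0,0.2,0.02,-0.2,0,0,0,0,0.2,0.02,-0.2,0,0,0,0,0.2,0.02,-0.2,0,0,0,0,0.2,0.02,-0.2,0,0,0,0,0.2,0.02,-0.2,0,0,0,0,0.2,0.02,-0.2,0,0,0,0,0.2]'
python3 - <<'E'
from h import *
im=read_camera('top');i=im.astype(int)
cv2.imwrite("pics/t9.png",cv2.resize(im[150:270,100:270,::-1],None,fx=4,fy=4,interpolation=cv2.INTER_CUBIC))
cv2.imwrite("pics/s9.png",cv2.resize(read_camera('side')[140:240,190:340,::-1],None,fx=5,fy=5,interpolation=cv2.INTER_CUBIC))
for c in comps(i.max(2)<75,(105,155,260,265)):print(c.reshape(-1,2).mean(0).round(),rect(c,22),rect(c,32),rect(c,74))
for c in comps(i[...,2]>i[...,0]+35,(105,130,250,265)):print(rect(c,76))
E
```

```text
t: 23.77
tcp_pos: [430.8, 123.9, 22.3]
orientation: [-180.0, -0.0, -165.0]
wrist_force: [-0.0, -0.9, -0.2]
finger_gap: 0.8
gripper_force: 0.0
t: 24.43
tcp_pos: [403.5, -41.4, 142.6]
orientation: [-180.0, 0.0, -164.9]
wrist_force: [1.0, -0.1, -0.1]
finger_gap: 0.8
gripper_force: 0.0
t: 25.1
tcp_pos: [437.1, -238.3, 142.1]
orientation: [180.0, -0.0, -165.0]
wrist_force: [0.3, -0.6, 0.0]
finger_gap: 0.798
gripper_force: 0.0
[223. 255.] [300.9 140.9 162.7   9.  104.8] [301.5 140.1 160.8   8.9 104.8] [304.2 136.5 153.1   8.5 104.8]
[146. 235.] [342.8 305.9  89.4  42.7  10.4] [343.  303.2  88.3  42.2  10.4] [343.7 291.8  84.1  40.2  10.4]
[185. 214.] [390.1 220.9  66.5  43.2  15. ] [389.7 219.1  65.8  42.7  15. ] [388.1 211.8  62.6  40.7  15. ]
[230. 194.] [433.1 125.5  43.1  38.6   0.6] [432.3 124.9  42.6  38.2   0.6] [428.7 122.1  40.6  36.4   0.6]
[457.5 343.2  49.3  47.6   1.5]
```

View pics/t9.png

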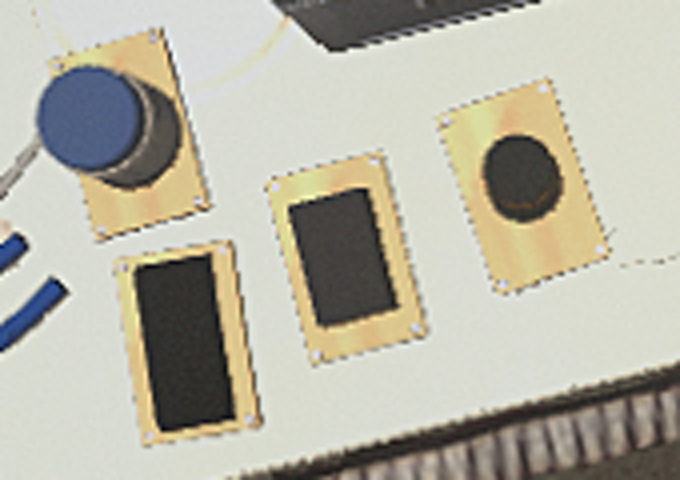

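View pics/s9.png

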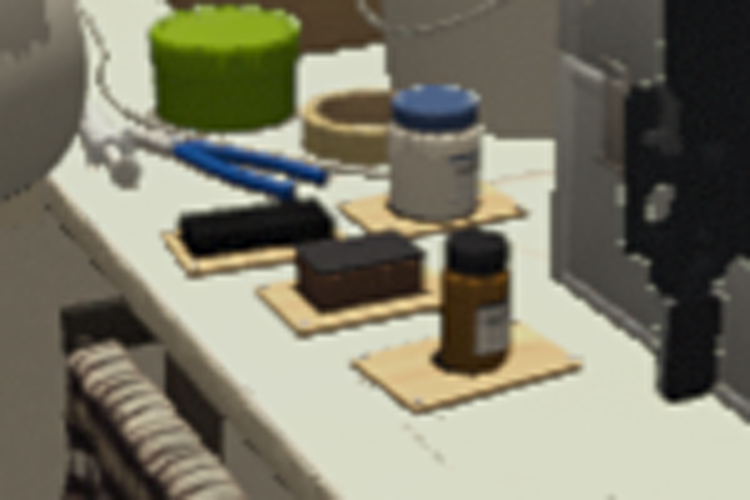

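All four stand upright, centred and in line on their pads, and the arm is clear of them.

```bash
python3 -c "
from workcell import *
print(close_job())"
```

```text
the job is handed in; nothing more can be done
None
```

The jar, bottle, abrasive block and battery pack are each on their own pad, let go of. In the last pictures they stood upright, centred to within about 4 mm and in line with their outlines. The job was handed in at about 25 s; no verdict came back.

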